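# Load the injector rack and stack the parts tray on it

## Robot

A 6-joint arm with a two-finger parallel gripper is mounted at the origin on the work surface. World frame = base frame: x ahead of the robot, y to its left, z up, the work surface at z = 0. Lengths are in m, angles in degrees, forces in N, time in s.
With the tool pointing down it reaches from about 0.25 to 0.725 m from the base axis. Payload 9.7 kg.
Tool frame: the origin (TCP) lies at the centre of the arm's flange, where the gripper is bolted on; the fingertips stand 173 mm ahead of it and the grasp point (between the pads) lies 155 mm ahead of it; z points along the fingers, y is the line along which they close (so a half turn about z gives the same grasp; the last joint's range is limited). The gripper opens to 85 mm and grips with 20 to 120 N. Pads are 22 mm wide; open, the fingers measure 114 mm over their backs; the gripper's body (76 mm by 85 mm) begins 54 mm behind the grasp point. The pads swing forward as they close: fully open they stand 13 mm farther back than shut.
Start: joints at [-72.422, 4.979, 10.078, 95.1, 0, 90], TCP at [0.166, -0.524, 0.405] pointing down, gripper open.
Joint ranges: [-179.16, 179.16], [-48.56, 103.87], [-65.8, 70.77], [-126.05, 130.52], [-82.76, 87.17], [-180, 180]. Speed limits (degrees/s): [127.2, 127.2, 147.25, 180, 180, 180].

## Interface

Orientations are given as [roll, pitch, yaw] about the fixed x, y, z axes, in that order (R = Rz(yaw) Ry(pitch) Rx(roll)).
In Python, from workcell import monitor, camera, get_calibration, bot gives the robot as it stands.
- The arm moves only by the tool carry_out, never from a script. Its argument "targets" is text: rows parted by semicolons, each of 7 numbers parted by spaces: the shift along the tool's x, y, z in units of 0.04 m (1.0 is 0.04 m), then the turn, a rotation vector about the tool's x, y, z in units of 0.1 rad (1.0 is 0.1 rad), then the opening, from -1 (shut) to 1 (fully open), so that 0 is half open. A call has exactly 8 rows; each row shifts and turns the commanded pose from where the row before left it, along the tool's axes as they then stand; what a row does not reach is not made up. A row lasts 1/12 s, in which the tool goes at most 41.7 mm and 7.16 degrees, less where a joint would pass 70% of its speed; a pose out of reach is approached as far as the arm can. A call with a number of a shift or a turn outside -1 to 1 is refused whole. A call with a gripper value outside its range is refused whole. The fingers move at their own pace and stop on an object; "newtons" is the grip in N (left out, the last holds). Time passes only in rows, so rows that do not move let the fingers close, or fill a call up. It gives the time, the measured TCP pose, the force, the opening and the grip force at its end, in the units of the state.
- monitor.get_obs(): the state, without advancing time (a new reading comes with each control period).
- camera(name): name is "scene" or "top"; returns the picture (384x512x3 uint8, red, green, blue); there is no depth.
- get_calibration(name): a dict with "fx", "fy", "cx", "cy" (pixels), "view" (4x4, takes a point from world to camera coordinates). Camera axes: x right, y down, z forward; pixel columns grow to the right and rows downward; lengths in m; the calibration is good to about 2 mm. A picture is of the moment at which its call begins. get_calibration takes no time and is no camera call.
- bot.job_done(): hands the job in; it is judged then, once.
The state is a dict: "time": time; "q": joint angles; "qd": joint speeds; "joint_efforts": joint torques, N m; "ee_pos": TCP position; "tcp_rot": TCP orientation; "wrist_force": force on the tool from outside, world axes, zero at the start; "torque": the same for the moment, N m; "opening": finger opening in m; "grasp_force": force on a finger pad.
Only numpy, scipy, OpenCV 4.12 (cv2) and the standard library are available. Lean on these libraries where they do the work, as an engineer would, in place of code of your own. Each camera call takes 0.05 s, during which the arm holds its last target. There are 200 camera calls.

## Task

Lay the loose injector in the empty trough of the blue rack. Then pick up the yellow parts tray, keep it level, and lower it gently onto the rack, without dropping it, until its four corner pins are fully down in the rack's corner sockets. Both injectors end up lying in their troughs under the tray; leave the other things on the bench where they are.

Things in the scene. Friction and masses are not known exactly. Their poses are not given: they have to be found in the camera images.
- injector_mid (a point): Loose diesel injector lying on the bench, 140 mm long, 24 mm wide and high, about 0.4 kg. Point: its balance point, on the centre line (12 mm above what it lies on). x runs along it to the brass nozzle, z up: black square head x = -55 to -15 mm, round steel body (diameter 24) -15 to +55, nozzle (diameter 9) +55 to +85.
- rack_mid (a point): Blue injector rack (the lower tray), loose on the bench, about 0.8 kg, 214 x 160 mm (its x, y), 48 mm high. Point: its centre, 24 mm above the bench; z up. Floor 4 mm thick; end walls (x = +-105 mm) 38 mm high, long side rails only 12 mm high. Corner posts 48 mm high. Two troughs along x: y = +36 mm (empty) and y = -36 mm (holds the other injector).
- rack_socket (a point): Mouth centre of the socket in the rack's corner post at its x = +94, y = +67 mm, 48 mm above the bench (24 mm above rack_mid). The others lie at x = +-94, y = +-67 mm. Posts 26 x 26 mm; sockets square, 15 mm wide, 17 mm deep, chamfered. Axes as the rack's.
- empty_trough (a point): The rack's empty trough, axes as the rack's. Point: where an injector's balance point is when home (26 mm above the bench), either way round. Two black V cradles, 12 mm long, at x = +-35 mm: seat 12 mm below the point, flanks 27 mm apart there, about 40 mm apart 5 mm above the point. Between the cradles fingers can reach to 22 mm below the point. End walls at x = +-103 mm.
- injector2_mid (a point): The other injector, same shape as the loose one, lying in the rack's other trough (72 mm to the -y side of the empty one). Point: its balance point, on its centre line. It stays there.
- tray_grip (a point): Yellow parts tray, loose, 0.4 to 0.7 kg, 214 x 160 mm (its x, y). Point: middle of its black handle bar (110 mm along x, 14 wide in y, 24 high), straight above the balance point; z up. The bar tops a 4 mm wall along x. Below the point: side rims 27 mm, underside 59 mm, pin tips 73 mm. Stands on its pins at the start. Home on the rack the point is 83 mm above rack_mid, underside on the post tops.
- tray_pin (a point): Tip of the tray's corner pin at its x = +94, y = +67 mm; the other pins at x = +-94, y = +-67 mm. Pins reach 14 mm below the underside: diameter 12 mm, tapering over the last 8 mm to 6 mm. Axes as the tray's. The four pins fit the rack's sockets either way round (half a turn).
- spray_mid (a point): A green spray can standing on the bench, diameter 58 mm, 150 mm high; point half-way up. Leave it.
- spanner_grip (a point): A steel spanner 180 mm long lying on the bench; point on its shank. Leave it.
- jar_mid (a point): A small amber jar with a red cap, diameter 40 mm, 45 mm high; point half-way up. Leave it.
- carton: An open cardboard box 100 x 140 x 60 mm (x, y, height); origin at the centre of its underside. Leave it.
There are look-alikes about, which are no part of the job. Leave any pink or purple look-alike of the part that bears injector_mid alone.

How it is judged (in metres and radians):
On the way, in this order (a step that is already met when the one before it is completed fails the run):
1. the loose injector lies let go in the empty trough (x of injector_mid in the frame of empty_trough between -0.03 and 0.03 m and y of injector_mid in the frame of empty_trough between -0.006 and 0.006 m and z of injector_mid in the frame of empty_trough between -0.004 and 0.004 m and angle between the x axis of injector_mid and the x axis of empty_trough, either way round below 0.12 rad and contact force between the fingers and injector below 0.1 N and linear speed of injector below 0.03 m/s), for 0.2 s.
2. the yellow tray sits home on the rack, all four pins in their sockets (x of tray_grip in the frame of rack_mid between -0.004 and 0.004 m and y of tray_grip in the frame of rack_mid between -0.004 and 0.004 m and z of tray_grip in the frame of rack_mid between 0.0795 and 0.0865 m and angle between the x axis of tray_grip and the x axis of rack_mid, either way round below 0.035 rad and angle between the z axis of tray_grip and the z axis of rack_mid, either way round below 0.035 rad), for 0.2 s.
At the end, for the whole second after the job is handed in: Tray home on the rack, either way round: handle point 79.5-86.5 mm above rack_mid, within 4 mm in rack x and y, aligned and level to 0.035 rad; rack flat (0.05 rad); both injectors in their troughs: within 6 mm across, 4 mm in height, 30 mm along, 0.12 rad; all at rest (under 0.03 m/s) (all of step 2 and x of injector_mid in the frame of empty_trough between -0.03 and 0.03 m and y of injector_mid in the frame of empty_trough between -0.006 and 0.006 m and z of injector_mid in the frame of empty_trough between -0.004 and 0.004 m and angle between the x axis of each of injector_mid, injector2_mid and the x axis of empty_trough, either way round below 0.12 rad and x of injector2_mid in the frame of empty_trough between -0.03 and 0.03 m and y of injector2_mid in the frame of empty_trough between -0.078 and -0.066 m and z of injector2_mid in the frame of empty_trough between -0.004 and 0.004 m and linear speed of each of tray, rack, injector, injector2 below 0.03 m/s and angle between rack_mid's own z axis and vertical below 0.05 rad); the robot touches nothing.
It fails at once if the spray can or the jar is shifted by more than 30 mm or tipped by more than 0.5 rad (distance of any of spray_mid, jar_mid from where it was at the start of the episode above 0.03 m or angle between any of spray_mid, jar_mid's own z axis and vertical above 0.5 rad).
It fails at once if the spanner or the carton is shifted by more than 30 mm (distance of any of spanner_grip, carton from where it was at the start of the episode above 0.03 m).
It fails at once if the yellow tray is tipped by more than 0.35 rad (20 degrees) (angle between tray_grip's own z axis and vertical above 0.35 rad).
It fails at once if the yellow tray drops onto the rack (faster than 0.4 m/s while over the rack and within 35 mm of its seat) (horizontal distance between tray_grip and rack_mid below 0.06 m and z of tray_grip in the frame of rack_mid below 0.118 m and linear speed of tray above 0.4 m/s).
It also fails if it takes over 64 s, if anything falls off the work surface, if the arm or the gripper's body presses on something with over 40 N, if the wrist force passes 120 N, or if a joint passes its speed limit or range.

## Working session

There is one attempt and no reset: what is moved stays moved. The work goes in short steps, Python scripts to look and compute and a tool call to move; the robot and the scene stay as the last step left them, time stands still between calls to the robot, and variables do not carry over. Pictures are saved under pics/ and viewed, at most 10 in all, crops included, and the job is handed in when it is done.

Besides the shell and the picture viewer there is one more tool, called after "Call:" as a command line: name --argument value ..., lists and objects as JSON in quotes. carry_out: Moves the arm, as the interface text tells. Shifts and turns lie within -1 to 1; 1 stands for 0.04 m of shift or 0.1 rad of turn. Its arguments: {"type":"object","properties":{"targets":{"type":"string"},"newtons":{"type":"number"}},"required":["targets"]}

```bash
mkdir -p pics; python3 - <<'E'
from workcell import monitor,camera,get_calibration
import cv2,numpy as np
o=monitor.get_obs();print(o)
for n in("scene","top"):
    c=get_calibration(n);print(n,c['fx'],c['fy'],c['cx'],c['cy'],np.round(c['view'],4).tolist())
    im=camera(n)[:,:,::-1];cv2.imwrite(f"pics/{n}0.png",im);cv2.imwrite(f"pics/{n}0b.png",cv2.resize(im,(800,600),interpolation=cv2.INTER_CUBIC))
E
```

```text
{'time': 0.0, 'q': array([-7.24227511e+01,  5.01109819e+00,  1.00350845e+01,  9.51011232e+01,
        4.72038902e-04,  8.99995266e+01]), 'qd': array([-0.08684953,  0.00205901, -0.07498276,  0.02366735, -0.077838  ,
        0.01981543]), 'joint_efforts': array([ 4.82615851e-04, -5.20383132e+01,  4.64810729e+01,  1.61616696e-02,
        1.62463207e-04,  8.76835799e-06]), 'ee_pos': array([ 0.16609496, -0.5243169 ,  0.40398859]), 'tcp_rot': array([-1.79922863e+02, -4.72675839e-04,  1.75777217e+01]), 'wrist_force': array([ 0.05523012, -0.31867788,  0.49208461]), 'torque': array([-0.01203425, -0.02017641, -0.00327023]), 'grasp_force': 0.0, 'opening': 0.085457413490835}
scene 354.47345224724705 354.47345224724705 254.58788885870464 194.8374623197339 [[0.5459, 0.8378, -0.0114, -0.333], [0.6962, -0.4612, -0.5502, -0.2727], [-0.4662, 0.2924, -0.835, 1.226], [0.0, 0.0, 0.0, 1.0]]
top 362.0468937124895 362.0468937124895 248.136064486485 190.7578278200163 [[-0.0149, -0.9999, -0.0024, 0.0819], [-0.9957, 0.015, -0.0914, 0.5022], [0.0915, 0.001, -0.9958, 1.1145], [0.0, 0.0, 0.0, 1.0]]
```

View pics/scene0b.png

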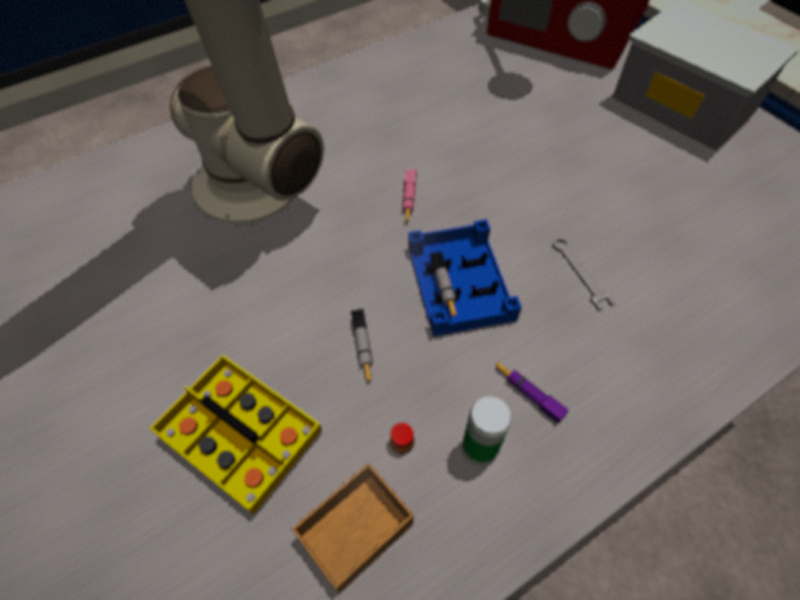

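View pics/top0b.png

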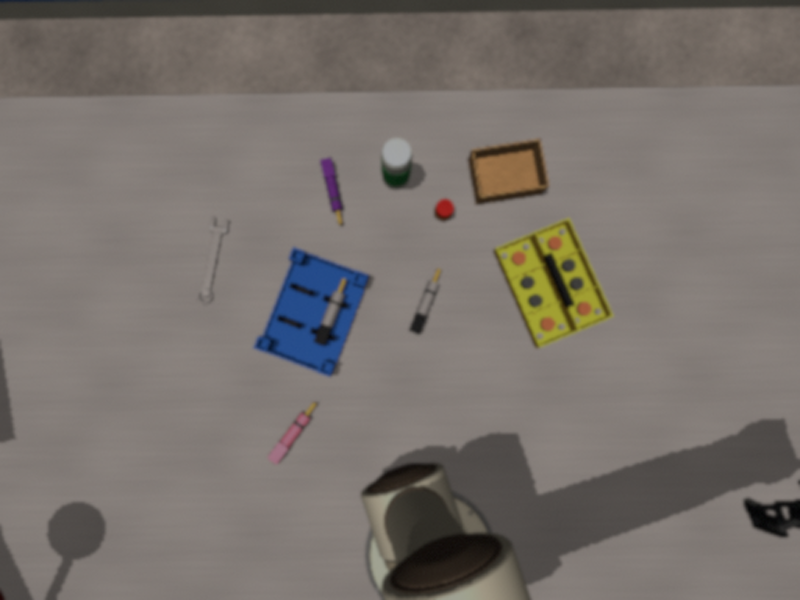

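The grey loose injector is at top (425,300) and scene (362,345), in 800x600 pixels. Four things could be confused:
- Pink look-alike: top (293,432), leave.
- Purple look-alike: top (332,190), leave.
- Racked grey injector: top (332,312), stays put.
- Loose grey injector: top (425,300), the one I choose.

The rack is at top (313,312), the tray at top (553,283). Next I'll fit the models in both views.

```bash
cat > h.py <<'E'
import cv2,numpy as np
from scipy.optimize import minimize
from workcell import get_calibration
CAL={n:get_calibration(n) for n in("scene","top")}
S=4
def proj(n,P):
    c=CAL[n];V=np.array(c['view']);q=P@V[:3,:3].T+V[:3,3]
    return np.c_[c['fx']*q[:,0]/q[:,2]+c['cx'],c['fy']*q[:,1]/q[:,2]+c['cy']]
def box(x0,x1,y0,y1,z0,z1):
    return np.array([[x,y,z] for x in(x0,x1) for y in(y0,y1) for z in(z0,z1)])*.001
def cyl(x0,x1,r):
    a=np.linspace(0,2*np.pi,16,endpoint=False)
    return np.array([[x,r*np.cos(t),r*np.sin(t)] for x in(x0,x1) for t in a])*.001
# origins: rack_mid, tray_grip, injector_mid
RACK=[[box(-107,107,-80,80,-24,-12)]+[box(s*105-2,s*105+2,-80,80,-24,14) for s in(1,-1)]+
      [box(s*94-13,s*94+13,t*67-13,t*67+13,-24,24) for s in(1,-1) for t in(1,-1)]]
TRAY=[[box(-107,107,-80,80,-59,-27),box(-55,55,-7,7,-12,12),box(-55,55,-2,2,-40,0)]]
INJ=[[box(-55,-15,-12,12,-12,12)],[cyl(-15,55,12)],[cyl(55,85,4.5)]]
def T(P,p):
    x,y,z,a=p;c,s=np.cos(a),np.sin(a)
    return P@np.array([[c,-s,0],[s,c,0],[0,0,1]]).T+[x,y,z]
def cover(n,parts,p,win):
    x0,y0,x1,y1=win;m=np.zeros(((y1-y0)*S,(x1-x0)*S),np.uint8)
    for P in parts:
        u=(proj(n,T(P,p))-[x0,y0]+.5)*S-.5
        cv2.fillConvexPoly(m,cv2.convexHull(np.round(u*16).astype(np.int32)),255,cv2.LINE_AA,4)
    return m.astype(np.float32)/255
def window(n,model,p,pad=9):
    u=np.vstack([proj(n,T(P,p)) for g in model for P in g])
    a=np.floor(u.min(0)).astype(int)-pad;b=np.ceil(u.max(0)).astype(int)+pad
    return max(a[0],0),max(a[1],0),min(b[0],512),min(b[1],384)
def sil(im,win,kind):
    x0,y0,x1,y1=win;f=im[y0:y1,x0:x1].astype(np.float32);r,g,b=f[...,0],f[...,1],f[...,2]
    v=b-r if kind=='rack' else np.minimum(r,g)-b
    v=cv2.resize(v,None,fx=S,fy=S,interpolation=cv2.INTER_CUBIC)
    t=.5*np.percentile(v,80) if kind=='rack' else .45*np.percentile(v,80)
    m=(v>t).astype(np.uint8);m=cv2.morphologyEx(m,cv2.MORPH_CLOSE,np.ones((9,9)))
    cs,_=cv2.findContours(m,cv2.RETR_EXTERNAL,cv2.CHAIN_APPROX_NONE)
    o=np.zeros_like(m);cv2.drawContours(o,[max(cs,key=cv2.contourArea)],-1,1,-1);return o.astype(np.float32)
def fit(ims,model,p0,kind,fixz=None):
    p0=np.array(p0,float);W={n:window(n,model,p0) for n in ims};tg={}
    for n,im in ims.items():
        x0,y0,x1,y1=W[n]
        tg[n]=im[y0:y1,x0:x1].astype(np.float32)/255 if kind=='inj' else sil(im,W[n],kind)
    def cost(d):
        p=p0+np.array(d)*[.01,.01,.01,.1]
        if fixz is not None:p[2]=fixz
        c=0
        for n in ims:
            g=[cover(n,q,p,W[n]) for q in model]
            if kind=='inj':
                g=[cv2.resize(cv2.GaussianBlur(m,(0,0),.6*S),None,fx=1/S,fy=1/S,interpolation=cv2.INTER_AREA) for m in g]
                A=np.c_[np.ones(g[0].size),np.stack([m.ravel() for m in g],1)];Y=tg[n].reshape(-1,3)
                k=np.linalg.lstsq(A,Y,rcond=None)[0];c+=((A@k-Y)**2).mean()*1000
            else:c+=np.abs(cv2.GaussianBlur(g[0]-tg[n],(0,0),3)).mean()*100
        return c
    d=np.zeros(4)
    for s in(1,.3):
        r=minimize(cost,d,method='Nelder-Mead',options=dict(initial_simplex=np.vstack([d]+[d+s*e for e in np.eye(4)]),xatol=.005,fatol=1e-4,maxiter=300));d=r.x
    p=p0+d*[.01,.01,.01,.1]
    if fixz is not None:p[2]=fixz
    return p,r.fun
def ray(n,u,z):
    c=CAL[n];V=np.array(c['view']);d=V[:3,:3].T@np.array([(u[0]-c['cx'])/c['fx'],(u[1]-c['cy'])/c['fy'],1]);o=-V[:3,:3].T@V[:3,3]
    return o+d*(z-o[2])/d[2]
def overlay(im,n,model,p,win,k=4):
    x0,y0,x1,y1=win;o=cv2.resize(im[y0:y1,x0:x1,::-1],None,fx=k,fy=k,interpolation=cv2.INTER_CUBIC)
    for g in model:
        for P in g:
            h=cv2.convexHull(np.round(((proj(n,T(P,p))-[x0,y0]+.5)*k-.5)).astype(np.int32));cv2.polylines(o,[h],True,(0,255,0),1,cv2.LINE_AA)
    return o
E
cat > m0.py <<'E'
from h import *
ims={n:cv2.imread(f"pics/{n}0.png")[:,:,::-1] for n in("scene","top")}
k=.64
def top(a,z):return ray("top",(a[0]*k,a[1]*k),z)
ax=lambda a,b,z:(lambda d:np.arctan2(d[1],d[0]))(top(b,z)-top(a,z))
st={'rack':(RACK,top((313,312),.024),ax((300,360),(330,265),.03),.024),
    'tray':(TRAY,top((555,281),.08),ax((568,305),(545,258),.08),.073),
    'inj':(INJ,top((424,303),.012),ax((417,328),(437,272),.012),.012),
    'inj2':(INJ,top((330,315),.026),ax((322,338),(344,283),.026),.026)}
rows=[]
for s,(M,p,a,z) in st.items():
    p0=[p[0],p[1],z,a];kind='inj' if s=='inj2' else s
    p1,c=fit(ims,M,p0,kind);p2,c2=fit(ims,M,p1,kind,z)
    pt,_=fit({'top':ims['top']},M,p2,kind,z);ps,_=fit({'scene':ims['scene']},M,p2,kind,z)
    for l,q in(('free',p1),('fixz',p2),('top',pt),('scn',ps)):print(s,l,np.round(q[:3]*1000,1),round(np.degrees(q[3]),2))
    print(c,c2)
    rows.append(np.hstack([cv2.resize(overlay(ims[n],n,M,p2,window(n,M,p2,6)),(200,290)) for n in ims]))
cv2.imwrite("pics/ov0.png",np.vstack([np.hstack(rows[:2]),np.hstack(rows[2:])]))
E
python3 m0.py
```

```text
rack free [477.8 228.9  19.1] -21.24
rack fixz [477.4 228.   24. ] -21.39
rack top [480.3 226.1  24. ] -21.28
rack scn [474.8 230.1  24. ] -21.65
4.33346700668335 5.2969255447387695
tray free [ 529.6 -254.6   76.5] 21.71
tray fixz [ 529.5 -254.7   73. ] 21.66
tray top [ 530.3 -256.    73. ] 21.49
tray scn [ 527.9 -254.9   73. ] 21.68
1.6188929080963135 1.7111963033676147
inj free [485.4   1.1  12.9] -22.75
inj fixz [485.1   1.3  12. ] -22.58
inj top [485.6   0.9  12. ] -22.48
inj scn [485.    1.4  12. ] -22.7
2.6241868362421363 2.744962467457927
inj2 free [465.2 193.4  25.9] -20.76
inj2 fixz [465.4 193.3  26. ] -20.79
inj2 top [465.1 192.3  26. ] -20.32
inj2 scn [465.8 193.9  26. ] -21.41
27.765155196938366 26.38523385505364
```

View pics/ov0.png

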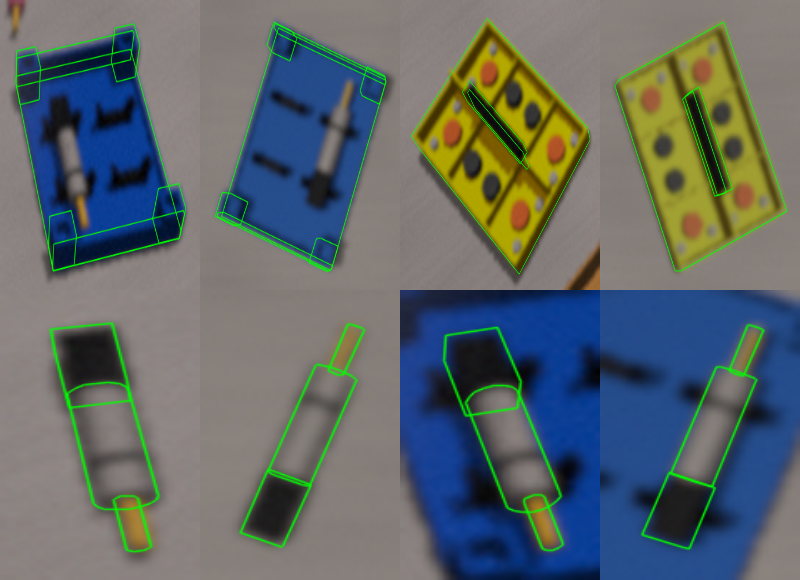

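The close crop confirms that the grey loose injector is the right one, with its black head up-left and brass nozzle lower. The tray and injector fits are good. The rack's dark walls were lost to the threshold, so I'll refit the rack while I start moving.

```bash
cat >> h.py <<'E'
def go(x,y,z,yaw):
    "remaining shift in tool units (for the final yaw and for the present yaw) and turn"
    from workcell import monitor
    o=monitor.get_obs();e=np.array(o['ee_pos']);r=o['tcp_rot'];d=np.array([x,y,z])-e
    for a in(r[2],yaw):
        c,s=np.cos(np.radians(a)),np.sin(np.radians(a));print('yaw',round(a,2),'xyz units',np.round([(c*d[0]+s*d[1])/.04,(s*d[0]-c*d[1])/.04,-d[2]/.04],3))
    print('z turn units',round(-np.radians(yaw-r[2])/.1,3),'t',o['time'],'rot',np.round(r,2),'F',np.round(o['wrist_force'],1),'open',round(o['opening'],4))
E
sed -i "s/\.5\*np.percentile(v,80) if kind=='rack'/.22*np.percentile(v,80) if kind=='rack'/" h.py
python3 - <<'E'
from h import *
ims={n:cv2.imread(f"pics/{n}0.png")[:,:,::-1] for n in("scene","top")}
p=[.4778,.2285,.024,-.373]
for l,i,z in(('free',ims,None),('fix',ims,.024),('top',{'top':ims['top']},.024),('scn',{'scene':ims['scene']},.024)):
    q,c=fit(i,RACK,p,'rack',z);print(l,np.round(q[:3]*1000,1),round(np.degrees(q[3]),2),c)
go(.4855,-.0005,.3,-22.6)
E
```

```text
free [478.9 226.7  25.6] -21.34 1.2100741863250732
fix [478.8 227.1  24. ] -21.35 1.293546199798584
top [479.  226.6  24. ] -21.33 0.33655107021331787
scn [478.4 228.   24. ] -21.29 0.7565016746520996
yaw 17.58 xyz units [ 11.567 -10.072   2.601]
yaw -22.6 xyz units [  2.339 -15.158   2.601]
z turn units 7.013 t 0.1 rot [-179.93   -0.     17.58] F [-0.2  0.  -0.2] open 0.0855
```

Call:
carry_out --targets "0 0 0.3 0 0 1 1; 0 0 0.4 0 0 1 1; 0 0 0.4 0 0 1 1; 0 0 0.4 0 0 1 1; 0 0 0.4 0 0 1 1; 0 0 0.3 0 0 1 1; 0 0 0.2 0 0 1 1; 0 0 0 0 0 0 1" --newtons 40

```text
time: 0.77
ee_pos: [0.166, -0.5239, 0.3063]
tcp_rot: [-179.8, 0.1, -22.8]
wrist_force: [0.5, 0.6, -0.3]
opening: 0.0851
grasp_force: 0.0
```

Call:
carry_out --targets "0.15 -0.95 0 0 0 0 1; 0.15 -0.95 0 0 0 0 1; 0.15 -0.95 0 0 0 0 1; 0.15 -0.95 0 0 0 0 1; 0.15 -0.95 0 0 0 0 1; 0.15 -0.95 0 0 0 0 1; 0.15 -0.95 0 0 0 0 1; 0.15 -0.95 0 0 0 0 1"

```text
time: 1.43
ee_pos: [0.3274, -0.2602, 0.3095]
tcp_rot: [180.0, -0.1, -22.3]
wrist_force: [0.9, -1.4, 0.6]
opening: 0.0854
grasp_force: 0.0
```

Call:
carry_out --targets "0.15 -0.95 0 0 0 0 1; 0.15 -0.95 0 0 0 0 1; 0.15 -0.95 0 0 0 0 1; 0.15 -0.95 0 0 0 0 1; 0.15 -0.95 0 0 0 0 1; 0.15 -0.95 0 0 0 0 1; 0.15 -0.95 0 0 0 0 1; 0.15 -0.95 0 0 0 0 1"

```text
time: 2.1
ee_pos: [0.443, -0.1086, 0.3148]
tcp_rot: [-175.4, 0.0, -14.6]
wrist_force: [0.1, 0.4, 0.1]
opening: 0.0855
grasp_force: 0.0
```

```bash
python3 -c "
from h import *
go(.489,-.0003,.178,-22.6)"
```

```text
yaw -14.63 xyz units [ 0.43  -2.911  3.419]
yaw -22.6 xyz units [ 0.022 -2.942  3.419]
z turn units 1.391 t 2.1 rot [-1.7538e+02  2.0000e-02 -1.4630e+01] F [0.1 0.4 0.1] open 0.0855
```

Call:
carry_out --targets "0 0 0 0 0 0 1; 0 0 0 0 0 0 1; 0 0 0 0 0 0 1; 0 0 0 0 0 0 1; 0 0 0 0 0 0 1; 0 0 0 0 0 0 1; 0 0 0 0 0 0 1; 0 0 0 0 0 0 1"

```text
time: 2.77
ee_pos: [0.4423, -0.1095, 0.3143]
tcp_rot: [-175.4, 0.1, -15.0]
wrist_force: [-0.1, 0.1, -0.8]
opening: 0.0852
grasp_force: 0.0
```

```bash
python3 -c "
from h import *
go(.489,-.0003,.178,-22.6)"
```

```text
yaw -14.96 xyz units [ 0.423 -2.939  3.407]
yaw -22.6 xyz units [ 0.029 -2.97   3.407]
z turn units 1.333 t 2.7667 rot [-1.7543e+02  5.0000e-02 -1.4960e+01] F [-0.1  0.1 -0.8] open 0.0852
```

```bash
cat >> h.py <<'E'
from scipy.spatial.transform import Rotation as R
def go(x,y,z,yaw):
    from workcell import monitor
    o=monitor.get_obs();A=R.from_euler('xyz',o['tcp_rot'],degrees=True);B=R.from_euler('xyz',[180,0,yaw],degrees=True)
    d=np.array([x,y,z])-o['ee_pos']
    print('shift now-frame',np.round(A.inv().apply(d)/.04,3),'target-frame',np.round(B.inv().apply(d)/.04,3))
    print('turn',np.round((A.inv()*B).as_rotvec()/.1,3),'rot',np.round(o['tcp_rot'],2),'pos',np.round(o['ee_pos'],4),'t',round(o['time'],2),'q1 q6',np.round(o['q'][[0,5]],0),'F',np.round(o['wrist_force'],1),'open',round(o['opening'],4))
E
python3 -c "
from h import *
go(.489,-.0003,.178,-22.6)"
```

```text
shift now-frame [ 0.426 -2.658  3.63 ] target-frame [ 0.029 -2.97   3.407]
turn [-0.796  0.062  1.332] rot [-1.7543e+02  5.0000e-02 -1.4960e+01] pos [ 0.4423 -0.1095  0.3143] t 2.77 q1 q6 [-15. 180.] F [-0.1  0.1 -0.8] open 0.0852
```

Joint 6 is at its 180° limit, because yaw = q1 - q6 + 180. I'll use the half-turn grasp at yaw 157.4, turning in place.

Call:
carry_out --targets "0 0 0 -0.8 0.06 0 1; 0 0 0 0 0 -1 1; 0 0 0 0 0 -1 1; 0 0 0 0 0 -1 1; 0 0 0 0 0 -1 1; 0 0 0 0 0 -1 1; 0 0 0 0 0 -1 1; 0 0 0 0 0 -1 1"

```text
time: 3.43
ee_pos: [0.441, -0.1149, 0.3142]
tcp_rot: [180.0, -0.4, 25.8]
wrist_force: [-0.2, -1.1, 0.1]
opening: 0.0854
grasp_force: 0.0
```

Call:
carry_out --targets "0 0 0 0 0 -1 1; 0 0 0 0 0 -1 1; 0 0 0 0 0 -1 1; 0 0 0 0 0 -1 1; 0 0 0 0 0 -1 1; 0 0 0 0 0 -1 1; 0 0 0 0 0 -1 1; 0 0 0 0 0 -1 1"

```text
time: 4.1
ee_pos: [0.4409, -0.1149, 0.3142]
tcp_rot: [179.7, -0.2, 71.6]
wrist_force: [0.3, -0.1, -0.8]
opening: 0.0856
grasp_force: 0.0
```

Call:
carry_out --targets "0 0 0 0 0 -1 1; 0 0 0 0 0 -1 1; 0 0 0 0 0 -1 1; 0 0 0 0 0 -1 1; 0 0 0 0 0 -1 1; 0 0 0 0 0 -1 1; 0 0 0 0 0 -1 1; 0 0 0 0 0 -1 1"

```text
time: 4.77
ee_pos: [0.4409, -0.1149, 0.3142]
tcp_rot: [179.7, 0.0, 117.5]
wrist_force: [-0.1, -0.8, 1.2]
opening: 0.0853
grasp_force: 0.0
```

Call:
carry_out --targets "0 0 0 0 0 -1 1; 0 0 0 0 0 -1 1; 0 0 0 0 0 -1 1; 0 0 0 0 0 -1 1; 0 0 0 0 0 -1 1; 0 0 0 0 0 -1 1; 0 0 0 0 0 -1 1; 0 0 0 0 0 0 1"

```text
time: 5.43
ee_pos: [0.4409, -0.1149, 0.3142]
tcp_rot: [179.8, 0.3, 157.6]
wrist_force: [-0.2, 0.7, 0.1]
opening: 0.0857
grasp_force: 0.0
```

```bash
python3 -c "
from h import *
go(.489,-.0003,.24,157.4)"
```

```text
shift now-frame [-0.009  3.098  1.869] target-frame [-0.009  3.106  1.855]
turn [0.042 0.044 0.027] rot [179.76   0.25 157.55] pos [ 0.4409 -0.1149  0.3142] t 5.43 q1 q6 [-15.   8.] F [-0.2  0.7  0.1] open 0.0857
```

Call:
carry_out --targets "0 0.4 0.2 0.04 0.04 0.03 1; 0 0.5 0.3 0 0 0 1; 0 0.5 0.3 0 0 0 1; 0 0.5 0.3 0 0 0 1; 0 0.5 0.3 0 0 0 1; 0 0.5 0.3 0 0 0 1; 0 0.2 0.16 0 0 0 1; 0 0 0 0 0 0 1"

```text
time: 6.1
ee_pos: [0.4891, 0.0006, 0.2384]
tcp_rot: [-180.0, -0.1, 157.1]
wrist_force: [0.5, -0.5, -0.5]
opening: 0.0855
grasp_force: 0.0
```

```bash
python3 -c "
from h import *
go(.489,-.0003,.178,157.4)"
```

```text
shift now-frame [-0.008 -0.02   1.51 ] target-frame [-0.005 -0.021  1.51 ]
turn [-0.005 -0.018 -0.051] rot [-1.7997e+02 -1.0000e-01  1.5711e+02] pos [0.4891 0.0006 0.2384] t 6.1 q1 q6 [ 0. 23.] F [ 0.5 -0.5 -0.5] open 0.0855
```

Call:
carry_out --targets "0 -0.02 0.4 0 0 -0.05 1; 0 0 0.4 0 0 0 1; 0 0 0.4 0 0 0 1; 0 0 0.3 0 0 0 1; 0 0 0 0 0 0 1; 0 0 0 0 0 0 0; 0 0 0 0 0 0 -0.3; 0 0 0 0 0 0 -0.6" --newtons 40

```text
time: 6.77
ee_pos: [0.4893, -0.0014, 0.1811]
tcp_rot: [179.9, 0.1, 157.4]
wrist_force: [1.1, -0.9, 0.3]
opening: 0.0515
grasp_force: 0.0
```

Call:
carry_out --targets "0 0 0 0 0 0 -1; 0 0 0 0 0 0 -1; 0 0 0 0 0 0 -1; 0 0 0 0 0 0 -1; 0 0 0 0 0 0 -1; 0 0 0 0 0 0 -1; 0 0 0 0 0 0 -1; 0 0 0 0 0 0 -1"

```text
time: 7.43
ee_pos: [0.4894, -0.0011, 0.1811]
tcp_rot: [179.9, 0.1, 157.4]
wrist_force: [0.9, 2.3, 4.6]
opening: 0.0226
grasp_force: 39.1
```

Call:
carry_out --targets "0 0 0 0 0 0 -0.2; 0 0 0 0 0 0 -0.2; 0 0 0.1 0 0 0 -0.2; 0 0 0 0 0 0 -0.2; 0 0 0 0 0 0 -1; 0 0 0 0 0 0 -1; 0 0 0 0 0 0 -1; 0 0 0 0 0 0 -1"

```text
time: 8.1
ee_pos: [0.4888, -0.0013, 0.1756]
tcp_rot: [180.0, -0.0, 157.4]
wrist_force: [0.2, 0.7, -1.7]
opening: 0.022
grasp_force: 39.3
```

Call:
carry_out --targets "0 0 0 0 0 0 -1; 0 0 0 0 0 0 -1; 0 0 -0.1 0 0 0 -1; 0 0 -0.3 0 0 0 -1; 0 0 -0.5 0 0 0 -1; 0 0 -0.5 0 0 0 -1; 0 0 -0.3 0 0 0 -1; 0 0 0 0 0 0 -1"

```text
time: 8.77
ee_pos: [0.4898, -0.0013, 0.2474]
tcp_rot: [179.9, 0.3, 157.4]
wrist_force: [0.8, 0.2, -4.1]
opening: 0.0226
grasp_force: 39.6
```

```bash
python3 - <<'E'
from h import *
from workcell import camera,monitor
o=monitor.get_obs()
ims={n:camera(n) for n in("scene","top")}
W={n:window(n,INJ,[.485,.001,.085,-.394],6) for n in ims}
cv2.imwrite("pics/held.png",np.hstack([cv2.resize(overlay(ims[n],n,INJ,[.485,.001,.012+o['ee_pos'][2]-.177,np.radians(o['tcp_rot'][2]-180)],W[n],1 and 5),(400,500)) for n in ims]))
p=np.array([.4789,.2269,.026]);a=np.radians(-21.33)
e=p+36e-3*np.array([-np.sin(a),np.cos(a),0]);print(e)
e=e+4e-3*np.array([np.cos(a),np.sin(a),0])
go(e[0],e[1],.26,158.67)
E
```

```text
[0.4919946  0.26043403 0.026     ]
shift now-frame [ 2.343  6.072 -0.397] target-frame [ 2.21   6.122 -0.397]
turn [ 0.005  0.012 -0.219] rot [1.7997e+02 7.0000e-02 1.5741e+02] pos [ 0.489  -0.0013  0.2441] t 8.87 q1 q6 [-0. 22.] F [-0.4  0.4 -4.2] open 0.0223
```

View pics/held.png

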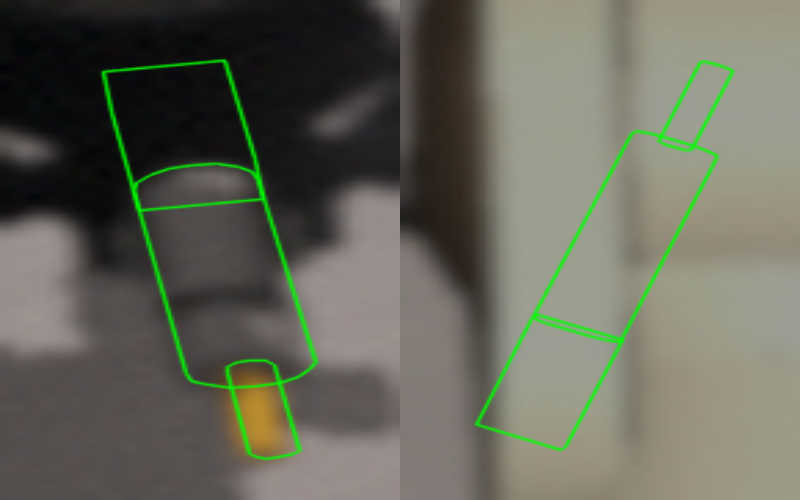

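The injector is held and centred in the gripper. The nozzle is about 2 mm from the prediction, matching the 2 mm shift at closing. Next I'll go above the trough.

Call:
carry_out --targets "0.2 0.6 -0.2 0 0 -0.2 -1; 0.3 0.8 -0.2 0 0 0 -1; 0.3 0.8 0 0 0 0 -1; 0.3 0.8 0 0 0 0 -1; 0.3 0.8 0 0 0 0 -1; 0.3 0.8 0 0 0 0 -1; 0.3 0.8 0 0 0 0 -1; 0.2 0.7 0 0 0 0 -1"

```text
time: 9.53
ee_pos: [0.4958, 0.26, 0.2583]
tcp_rot: [-179.9, -0.1, 158.6]
wrist_force: [0.9, -0.2, -3.9]
opening: 0.0221
grasp_force: 39.9
```

Call:
carry_out --targets "0 0 0 0 0 0 -1; 0 0 0 0 0 0 -1; 0 0 0 0 0 0 -1; 0 0 0 0 0 0 -1; 0 0 0 0 0 0 -1; 0 0 0 0 0 0 -1; 0 0 0 0 0 0 -1; 0 0 0 0 0 0 -1"

```text
time: 10.2
ee_pos: [0.4968, 0.2575, 0.2601]
tcp_rot: [180.0, 0.0, 158.5]
wrist_force: [0.1, 0.2, -4.1]
opening: 0.0226
grasp_force: 40.3
```

```bash
python3 -c "
from h import *
go(.4957,.2590,.192,158.67)"
```

```text
shift now-frame [0.039 0.023 1.703] target-frame [0.038 0.024 1.703]
turn [ 0.005  0.006 -0.026] rot [1.7997e+02 4.0000e-02 1.5852e+02] pos [0.4968 0.2575 0.2601] t 10.2 q1 q6 [27. 49.] F [ 0.1  0.2 -4.1] open 0.0226
```

Call:
carry_out --targets "0.04 0.02 0.2 0 0 -0.03 -1; 0 0 0.3 0 0 0 -1; 0 0 0.4 0 0 0 -1; 0 0 0.3 0 0 0 -1; 0 0 0.2 0 0 0 -1; 0 0 0.15 0 0 0 -1; 0 0 0.1 0 0 0 -1; 0 0 0 0 0 0 -1"

```text
time: 10.87
ee_pos: [0.4954, 0.2593, 0.1931]
tcp_rot: [-180.0, -0.0, 158.7]
wrist_force: [0.6, -0.2, -3.2]
opening: 0.0224
grasp_force: 40.4
```

```bash
python3 -c "
from h import *
go(.4957,.2590,.190,158.67)"
```

```text
shift now-frame [-0.01  -0.003  0.078] target-frame [-0.01  -0.003  0.078]
turn [-0.005 -0.003  0.011] rot [-1.7997e+02 -2.0000e-02  1.5873e+02] pos [0.4954 0.2593 0.1931] t 10.87 q1 q6 [28. 49.] F [ 0.6 -0.2 -3.2] open 0.0224
```

Call:
carry_out --targets "0 0 0.05 0 0 0 -1; 0 0 0.03 0 0 0 -1; 0 0 0 0 0 0 -1; 0 0 0 0 0 0 -0.4; 0 0 0 0 0 0 -0.3; 0 0 0 0 0 0 -0.1; 0 0 0 0 0 0 0; 0 0 0 0 0 0 0"

```text
time: 11.53
ee_pos: [0.4956, 0.2594, 0.1911]
tcp_rot: [180.0, 0.1, 158.7]
wrist_force: [0.7, -0.9, -0.1]
opening: 0.0426
grasp_force: 0.0
```

Call:
carry_out --targets "0 0 0 0 0 0 0; 0 0 -0.2 0 0 0 0; 0 0 -0.4 0 0 0 0; 0 0 -0.6 0 0 0 0; 0 0 -0.8 0 0 0 0; 0 0 -0.8 0 0 0 0.3; 0 0 -0.6 0 0 0 0.6; 0 0 -0.2 0 0 0 1"

```text
time: 12.2
ee_pos: [0.4957, 0.2594, 0.3399]
tcp_rot: [179.7, 0.3, 158.7]
wrist_force: [0.2, 0.6, 0.1]
opening: 0.0768
grasp_force: 0.0
```

Call:
carry_out --targets "0 0 0 0 0 -0.9 1; 0 0 0 0 0 -1 1; 0 0 0 0 0 -1 1; 0 0 0 0 0 -1 1; 0 0 0 0 0 -1 1; 0 0 0 0 0 -1 1; 0 0 0 0 0 -1 1; 0 0 0 0 0 -0.6 1"

```text
time: 12.87
ee_pos: [0.4954, 0.2593, 0.3346]
tcp_rot: [-180.0, 0.0, -158.0]
wrist_force: [0.2, -0.4, -0.3]
opening: 0.0854
grasp_force: 0.0
```

```bash
python3 -c "
from h import *
go(.5296,-.2550,.335,-158.4)"
```

```text
shift now-frame [ 4.027e+00 -1.224e+01 -9.000e-03] target-frame [ 3.9370e+00 -1.2269e+01 -1.1000e-02]
turn [-0.002  0.     0.073] rot [-179.99    0.   -157.98] pos [0.4954 0.2593 0.3346] t 12.87 q1 q6 [28.  6.] F [ 0.2 -0.4 -0.3] open 0.0854
```

Call:
carry_out --targets "0.2 -0.6 0 0 0 0.07 1; 0.26 -0.82 0 0 0 0 1; 0.26 -0.82 0 0 0 0 1; 0.26 -0.82 0 0 0 0 1; 0.26 -0.82 0 0 0 0 1; 0.26 -0.82 0 0 0 0 1; 0.26 -0.82 0 0 0 0 1; 0.26 -0.82 0 0 0 0 1"

```text
time: 13.53
ee_pos: [0.5121, -0.008, 0.3348]
tcp_rot: [-180.0, 0.0, -158.7]
wrist_force: [1.1, 0.9, -0.4]
opening: 0.0855
grasp_force: 0.0
```

Call:
carry_out --targets "0.26 -0.82 0 0 0 0 1; 0.26 -0.82 0 0 0 0 1; 0.26 -0.82 0 0 0 0 1; 0.26 -0.82 0 0 0 0 1; 0.26 -0.82 0 0 0 0 1; 0.26 -0.82 0 0 0 0 1; 0.26 -0.82 0 0 0 0 1; 0.1 -0.2 0 0 0 0 1"

```text
time: 14.2
ee_pos: [0.527, -0.2595, 0.334]
tcp_rot: [-180.0, -0.0, -158.9]
wrist_force: [0.9, 0.9, 0.5]
opening: 0.0855
grasp_force: 0.0
```

```bash
python3 - <<'E'
from h import *
from workcell import camera
go(.5296,-.2550,.235,-158.4)
ims={n:camera(n) for n in("scene","top")}
for n in ims: cv2.imwrite(f"pics/{n}1.png",ims[n][:,:,::-1])
p=[.4789,.2269,.024,np.radians(-21.33)]
for l,i in(('both',ims),('top',{'top':ims['top']}),('scn',{'scene':ims['scene']})):
    q,c=fit(i,RACK,p,'rack',.024);print(l,np.round(q[:3]*1000,1),round(np.degrees(q[3]),2),c)
    q,c=fit(i,INJ,[.492,.2604,.026,np.radians(-21.33)],'inj');print(l,np.round(q[:3]*1000,1),round(np.degrees(q[3]),2),c)
pi=[.492,.2604,.026,np.radians(-21.33)]
cv2.imwrite("pics/placed.png",np.hstack([cv2.resize(overlay(ims[n],n,RACK+INJ,p if 0 else p,window(n,RACK,p,4),4),(400,500)) for n in ims]))
E
```

```text
shift now-frame [-0.102  0.083  2.474] target-frame [-0.102  0.081  2.474]
turn [-0.005 -0.003 -0.081] rot [-1.7997e+02 -2.0000e-02 -1.5886e+02] pos [ 0.527  -0.2595  0.334 ] t 14.2 q1 q6 [-26. -47.] F [0.9 0.9 0.5] open 0.0855
both [478.6 227.3  24. ] -21.33 1.2082483768463135
both [491.2 259.2  29.7] -22.15 44.500978830906426
top [479.1 227.   24. ] -21.32 0.4725680351257324
top [491.1 259.3  22. ] -20.88 15.81558339170885
scn [478.7 228.1  24. ] -21.19 0.6378881931304932
scn [491.8 259.3  32. ] -23.1 28.611622704460565
```

View pics/placed.png

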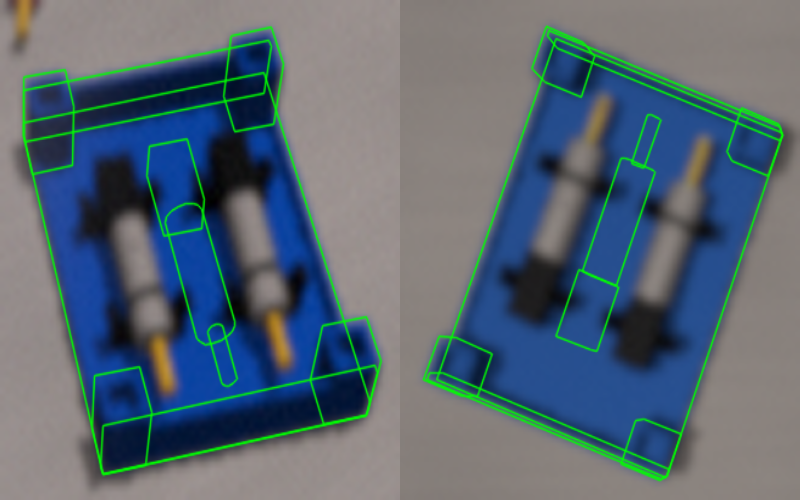

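The loose injector now lies in the empty trough, parallel to the other and at the same depth; the rack hasn't moved. The middle outline is only a misplaced overlay. Next I'll grasp the tray bar.

Call:
carry_out --targets "-0.1 0.08 0.3 0 0 -0.09 1; 0 0 0.4 0 0 0 1; 0 0 0.4 0 0 0 1; 0 0 0.4 0 0 0 1; 0 0 0.4 0 0 0 1; 0 0 0.3 0 0 0 1; 0 0 0.2 0 0 0 1; 0 0 0 0 0 0 1" --newtons 80

```text
time: 14.97
ee_pos: [0.5296, -0.2499, 0.2367]
tcp_rot: [179.9, -0.1, -158.1]
wrist_force: [-0.4, -0.4, 0.4]
opening: 0.0851
grasp_force: 0.0
```

```bash
python3 -c "
from h import *
go(.5296,-.2550,.229,-158.35)"
```

```text
shift now-frame [ 0.047 -0.12   0.192] target-frame [ 0.046 -0.119  0.192]
turn [ 0.02  -0.013  0.044] rot [ 1.7988e+02 -7.0000e-02 -1.5810e+02] pos [ 0.5296 -0.2499  0.2367] t 14.97 q1 q6 [-25. -47.] F [-0.4 -0.4  0.4] open 0.0851
```

Call:
carry_out --targets "0.05 -0.12 0.1 0.02 0 0.04 1; 0 0 0.09 0 0 0 1; 0 0 0 0 0 0 0.5; 0 0 0 0 0 0 0; 0 0 0 0 0 0 -0.4; 0 0 0 0 0 0 -0.6; 0 0 0 0 0 0 -0.7; 0 0 0 0 0 0 -1"

```text
time: 15.63
ee_pos: [0.5298, -0.2562, 0.2316]
tcp_rot: [-179.9, 0.1, -158.4]
wrist_force: [-0.2, -5.0, 14.2]
opening: 0.0126
grasp_force: 67.0
```

Call:
carry_out --targets "0 0 0 0 0 0 -1; 0 0 0 0 0 0 -1; 0 0 0 0 0 0 -1; 0 0 0 0 0 0 -1; 0 0 0 0 0 0 -1; 0 0 0 0 0 0 -1; 0 0 0 0 0 0 -1; 0 0 0 0 0 0 -1"

```text
time: 16.3
ee_pos: [0.5298, -0.2562, 0.2316]
tcp_rot: [-179.9, 0.1, -158.4]
wrist_force: [-1.5, 3.3, 6.2]
opening: 0.013
grasp_force: 78.9
```

```bash
python3 -c "
from h import *
go(.5296,-.2550,.229,-158.35)"
```

```text
shift now-frame [-0.006  0.031  0.066] target-frame [-0.006  0.031  0.066]
turn [-0.022  0.011 -0.009] rot [-1.7987e+02  6.0000e-02 -1.5840e+02] pos [ 0.5298 -0.2562  0.2316] t 16.3 q1 q6 [-26. -47.] F [-1.5  3.3  6.2] open 0.013
```

Call:
carry_out --targets "0 0 -0.05 0 0 0 -1; 0 0 -0.1 0 0 0 -1; 0 0 -0.2 0 0 0 -1; 0 0 -0.3 0 0 0 -1; 0 0 -0.4 0 0 0 -1; 0 0 -0.4 0 0 0 -1; 0 0 -0.4 0 0 0 -1; 0 0 -0.3 0 0 0 -1"

```text
time: 16.97
ee_pos: [0.5297, -0.2563, 0.3196]
tcp_rot: [-179.8, 0.1, -158.4]
wrist_force: [-0.3, 0.7, -4.5]
opening: 0.0126
grasp_force: 78.2
```

Call:
carry_out --targets "0 0 -0.4 0 0 0.1 -1; 0 0 -0.5 0 0 0.3 -1; 0 0 -0.5 0 0 0.5 -1; 0 0 -0.4 0 0 0.6 -1; 0 0 -0.2 0 0 0.7 -1; 0 0 0 0 0 0.7 -1; 0 0 0 0 0 0.7 -1; 0 0 0 0 0 0.7 -1"

```text
time: 17.63
ee_pos: [0.5296, -0.2561, 0.398]
tcp_rot: [-179.9, 0.1, 176.8]
wrist_force: [-0.3, 0.3, -4.4]
opening: 0.0126
grasp_force: 78.2
```

Call:
carry_out --targets "0 0 0 0 0 0.7 -1; 0 0 0 0 0 0.7 -1; 0 0 0 0 0 0.6 -1; 0 0 0 0 0 0.5 -1; 0 0 0 0 0 0.4 -1; 0 0 0 0 0 0.3 -1; 0 0 0 0 0 0 -1; 0 0 0 0 0 0 -1"

```text
time: 18.3
ee_pos: [0.5296, -0.256, 0.3976]
tcp_rot: [-179.9, 0.1, 158.7]
wrist_force: [0.7, 0.8, -4.2]
opening: 0.0126
grasp_force: 78.2
```

```bash
python3 -c "
from h import *
go(.4787,.2272,.395,158.65)"
```

```text
shift now-frame [ 5.578 10.791  0.039] target-frame [ 5.583 10.789  0.064]
turn [-0.012  0.021  0.004] rot [-1.7993e+02  1.2000e-01  1.5867e+02] pos [ 0.5296 -0.256   0.3976] t 18.3 q1 q6 [-26.  -4.] F [ 0.7  0.8 -4.2] open 0.0126
```

Call:
carry_out --targets "0.06 0.11 0 0 0 0 -1; 0.12 0.23 0 0 0 0 -1; 0.18 0.34 0 0 0 0 -1; 0.24 0.46 0 0 0 0 -1; 0.3 0.57 0 0 0 0 -1; 0.3 0.57 0 0 0 0 -1; 0.3 0.57 0 0 0 0 -1; 0.3 0.57 0 0 0 0 -1"

```text
time: 18.97
ee_pos: [0.5115, -0.1, 0.397]
tcp_rot: [-180.0, 0.1, 158.7]
wrist_force: [0.7, 0.4, -4.4]
opening: 0.0128
grasp_force: 78.2
```

Call:
carry_out --targets "0.3 0.57 0 0 0 0 -1; 0.3 0.57 0 0 0 0 -1; 0.3 0.57 0 0 0 0 -1; 0.3 0.57 0 0 0 0 -1; 0.3 0.57 0 0 0 0 -1; 0.3 0.57 0 0 0 0 -1; 0.3 0.57 0 0 0 0 -1; 0.3 0.57 0 0 0 0 -1"

```text
time: 19.63
ee_pos: [0.4881, 0.1046, 0.3968]
tcp_rot: [-180.0, 0.1, 158.7]
wrist_force: [0.9, -0.8, -2.9]
opening: 0.0125
grasp_force: 78.2
```

Call:
carry_out --targets "0.3 0.57 0 0 0 0 -1; 0.3 0.57 0 0 0 0 -1; 0.28 0.57 0 0 0 0 -1; 0.22 0.46 0 0 0 0 -1; 0.17 0.34 0 0 0 0 -1; 0.12 0.23 0 0 0 0 -1; 0 0.1 0 0 0 0 -1; 0 0 0 0 0 0 -1"

```text
time: 20.3
ee_pos: [0.4787, 0.2293, 0.3962]
tcp_rot: [-179.9, 0.1, 158.7]
wrist_force: [0.0, -0.9, -4.8]
opening: 0.0126
grasp_force: 78.3
```

```bash
python3 -c "
from h import *
go(.4787,.2272,.31,158.65)"
```

```text
shift now-frame [-0.014 -0.046  2.155] target-frame [-0.018 -0.049  2.155]
turn [-0.012  0.019  0.01 ] rot [-1.7993e+02  1.1000e-01  1.5871e+02] pos [0.4787 0.2293 0.3962] t 20.3 q1 q6 [26. 47.] F [ 0.  -0.9 -4.8] open 0.0126
```

Call:
carry_out --targets "-0.02 -0.05 0.1 0 0.02 0.01 -1; 0 0 0.2 0 0 0 -1; 0 0 0.4 0 0 0 -1; 0 0 0.5 0 0 0 -1; 0 0 0.5 0 0 0 -1; 0 0 0.4 0 0 0 -1; 0 0 0.2 0 0 0 -1; 0 0 0.1 0 0 0 -1"

```text
time: 20.97
ee_pos: [0.4789, 0.2253, 0.2984]
tcp_rot: [-179.8, -0.1, 158.5]
wrist_force: [-0.1, 0.1, -4.4]
opening: 0.0123
grasp_force: 78.2
```

```bash
python3 - <<'E'
from h import *
from workcell import camera,monitor
ims={n:camera(n) for n in("scene","top")}
go(.4787,.2272,.2656,158.65)
o=monitor.get_obs();e=o['ee_pos'];p=[e[0],e[1],e[2]-.1586,np.radians(o['tcp_rot'][2]-180)]
for l,i in(('both',ims),('top',{'top':ims['top']}),('scn',{'scene':ims['scene']})):
    q,c=fit(i,TRAY,p,'tray',p[2]);print(l,np.round(q[:3]*1000,1),round(np.degrees(q[3]),2),c)
print(np.round(p,4))
cv2.imwrite("pics/above.png",np.hstack([cv2.resize(overlay(ims[n],n,TRAY,p,window(n,TRAY,p,12),4),(400,500)) for n in ims]))
E
```

```text
shift now-frame [0.023 0.032 0.858] target-frame [0.023 0.03  0.858]
turn [-0.017 -0.006 -0.023] rot [-1.7990e+02 -4.0000e-02  1.5852e+02] pos [0.4791 0.2257 0.2999] t 21.07 q1 q6 [25. 47.] F [ 0.4  0.2 -3.5] open 0.0132
both [479.4 224.8 141.3] -21.52 47.75383377075195
top [439.7 292.  141.3] 26.57 29.94614028930664
scn [479.3 224.9 141.3] -21.6 11.785141944885254
[ 0.4791  0.2257  0.1413 -0.3749]
```

View pics/above.png

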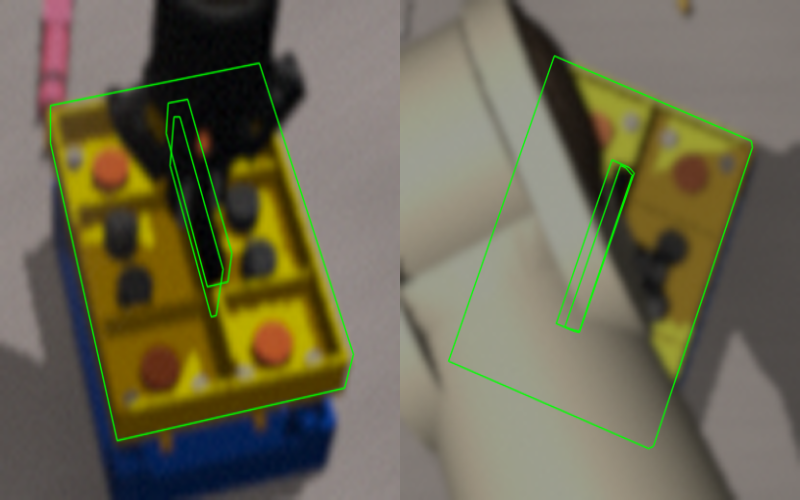

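Scene shows the tray level and aligned over the rack, with its outline on the prediction; the top view is mostly hidden by the arm. I'll descend slowly, checking force.

Call:
carry_out --targets "0.02 0.03 0.05 -0.01 0 -0.02 -1; 0 0 0.1 0 0 0 -1; 0 0 0.1 0 0 0 -1; 0 0 0.05 0 0 0 -1; 0 0 0.05 0 0 0 -1; 0 0 0 0 0 0 -1; 0 0 0 0 0 0 -1; 0 0 0 0 0 0 -1"

```text
time: 21.73
ee_pos: [0.4788, 0.2277, 0.2864]
tcp_rot: [-180.0, -0.0, 158.7]
wrist_force: [-0.8, -0.7, -3.5]
opening: 0.0124
grasp_force: 78.4
```

```bash
python3 -c "
from h import *
go(.4788,.2272,.2656,158.65)"
```

```text
shift now-frame [-0.003 -0.011  0.519] target-frame [-0.003 -0.011  0.519]
turn [-0.001 -0.001  0.005] rot [-180.     -0.    158.68] pos [0.4788 0.2277 0.2864] t 21.73 q1 q6 [25. 47.] F [-0.8 -0.7 -3.5] open 0.0124
```

Call:
carry_out --targets "0 -0.01 0.05 0 0 0 -1; 0 0 0.05 0 0 0 -1; 0 0 0.05 0 0 0 -1; 0 0 0.05 0 0 0 -1; 0 0 0.04 0 0 0 -1; 0 0 0.04 0 0 0 -1; 0 0 0 0 0 0 -1; 0 0 0 0 0 0 -1"

```text
time: 22.4
ee_pos: [0.4786, 0.2273, 0.2749]
tcp_rot: [-180.0, -0.0, 158.7]
wrist_force: [0.1, 0.5, -4.4]
opening: 0.0132
grasp_force: 78.4
```

Call:
carry_out --targets "0 0 0.04 0 0 0 -1; 0 0 0.04 0 0 0 -1; 0 0 0.04 0 0 0 -1; 0 0 0.03 0 0 0 -1; 0 0 0.03 0 0 0 -1; 0 0 0 0 0 0 -1; 0 0 0 0 0 0 -1; 0 0 0 0 0 0 -1"

```text
time: 23.07
ee_pos: [0.4787, 0.2273, 0.2679]
tcp_rot: [-180.0, -0.0, 158.7]
wrist_force: [1.0, -0.7, -3.4]
opening: 0.0124
grasp_force: 78.4
```

Call:
carry_out --targets "0 0 0.03 0 0 0 -1; 0 0 0.02 0 0 0 -1; 0 0 0.02 0 0 0 -1; 0 0 0 0 0 0 -1; 0 0 0 0 0 0 -1; 0 0 0 0 0 0 -1; 0 0 0 0 0 0 -1; 0 0 0 0 0 0 -1"

```text
time: 23.73
ee_pos: [0.4786, 0.2272, 0.2657]
tcp_rot: [180.0, 0.0, 158.7]
wrist_force: [-4.0, -1.1, 5.7]
opening: 0.0126
grasp_force: 79.5
```

Contact came at the expected seat height: z force went from -3.4 to +5.7 N. I'll press slightly, then release.

Call:
carry_out --targets "0 0 0.02 0 0 0 -1; 0 0 0 0 0 0 -1; 0 0 0 0 0 0 -1; 0 0 0 0 0 0 -0.6; 0 0 0 0 0 0 -0.4; 0 0 0 0 0 0 -0.2; 0 0 0 0 0 0 0; 0 0 0 0 0 0 0.1"

```text
time: 24.4
ee_pos: [0.4787, 0.2273, 0.264]
tcp_rot: [-180.0, -0.0, 158.7]
wrist_force: [-0.0, 0.2, 0.2]
opening: 0.0469
grasp_force: 0.0
```

Call:
carry_out --targets "0 0 0 0 0 0 0.2; 0 0 -0.1 0 0 0 0.2; 0 0 -0.2 0 0 0 0.2; 0 0 -0.4 0 0 0 0.2; 0 0 -0.6 0 0 0 0.2; 0 0 -0.8 0 0 0 0.2; 0 0 -0.6 0 0 0 0.2; 0 0 -0.2 0 0 0 0.2"

```text
time: 25.07
ee_pos: [0.4787, 0.2273, 0.3851]
tcp_rot: [179.8, 0.2, 158.7]
wrist_force: [-0.6, 0.0, 0.7]
opening: 0.0512
grasp_force: 0.0
```

Call:
carry_out --targets "0.3 -0.4 0 0 0 0 0.2; 0.3 -0.8 0 0 0 0 0.2; 0.3 -0.8 0 0 0 0 0.2; 0.3 -0.8 0 0 0 0 0.2; 0.3 -0.8 0 0 0 0 0.2; 0.3 -0.8 0 0 0 0 0.2; 0.2 -0.5 0 0 0 0 0.2; 0 0 0 0 0 0 0.2"

```text
time: 25.73
ee_pos: [0.3306, 0.0719, 0.3811]
tcp_rot: [180.0, 0.1, 158.6]
wrist_force: [0.7, 0.5, -0.7]
opening: 0.0511
grasp_force: 0.0
```

```bash
python3 - <<'E'
from h import *
from workcell import camera,monitor
ims={n:camera(n) for n in("scene","top")}
p=[.4787,.2272,.107,np.radians(-21.33)]
for l,i in(('both',ims),('top',{'top':ims['top']}),('scn',{'scene':ims['scene']})):
    for z in(None,.107):
        q,c=fit(i,TRAY,p,'tray',z);print(l,np.round(q[:3]*1000,1),round(np.degrees(q[3]),2),c)
pr=p[:2]+[.024,p[3]]
cv2.imwrite("pics/end.png",np.hstack([cv2.resize(overlay(ims[n],n,TRAY+RACK[:0],p,window(n,TRAY,p,16),4),(400,500)) for n in ims]))
E
```

```text
both [479.4 226.1 110. ] -21.34 1.74044668674469
both [479.3 226.9 107. ] -21.38 1.949729561805725
top [479.5 226.  109.3] -21.38 0.2712463438510895
top [479.6 226.5 107. ] -21.34 0.29560691118240356
scn [473.5 233.7  97.6] -21.33 0.5550854802131653
scn [478.1 228.3 107. ] -21.39 1.1743172407150269
```

View pics/end.png

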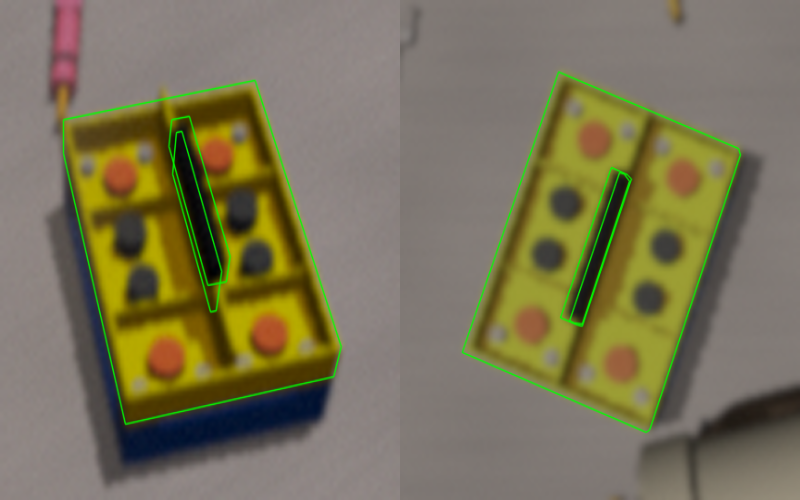

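The tray sits level and square on the rack. The free-height fit reads +3 mm, the same bias it had on the bench, and the outline matches the seated pose in both views. Handing in.

```bash
python3 -c "
from workcell import bot
print(bot.job_done())"
```

```text
the job is handed in; nothing more can be done
None
```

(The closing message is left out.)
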